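# Spice jars onto a free lazy susan

### The arm

A 6-joint arm with a two-finger parallel gripper is mounted at the origin on a cart in front of the work surface, level with it; the furniture and walls round the work are solid. World frame = base frame: x ahead of the robot, y to its left, z up, the work surface at z = 0. Lengths are in m, angles in rad, forces in N, time in s.
With the tool pointing down it reaches from about 0.325 to 0.75 m from the base axis. Payload 7.6 kg.
Tool frame: the origin (TCP) lies at the very end of the fingers, on their centre line; the grasp point (between the pads) lies 19 mm behind it (r.grip_point_offset is the z of the grasp point in the tool frame, in m); z points along the fingers, y is the line along which they close (so a half turn about z gives the same grasp; the last joint's range is limited). The gripper opens to 85 mm and grips with 20 to 120 N. Pads are 22 mm wide; open, the fingers measure 114 mm over their backs; the gripper's body (76 mm by 85 mm) begins 54 mm behind the grasp point. The pads swing forward as they close: fully open they stand 13 mm farther back than shut.
Start: joints at [-1.304, 0.052, 1.401, -0, 1.689, -0.07], TCP at [0.174, -0.496, 0.231] pointing down, gripper open.
Joint ranges: [-2.9, 2.9], [-0.91, 2.17], [0.12, 2.37], [-1.06, 4.2], [0.26, 2.73], [-2.93, 2.93]. Speed limits (rad/s): [2.57, 2.57, 3.01, 3.14, 3.14, 3.14].

### API

Orientations are given as [roll, pitch, yaw] about the fixed x, y, z axes, in that order (R = Rz(yaw) Ry(pitch) Rx(roll)).
In Python, from workcell import r gives the robot as it stands.
- The arm moves only by the shell command python3 -m inch 'ROWS' [FORCE]. ROWS is JSON, a list of rows, each an object of numbers: "dx", "dy", "dz": the shift along the tool's x, y, z in units of 25 mm (1.0 is 25 mm); "wx", "wy", "wz": the turn, a rotation vector about the tool's x, y, z in units of 5 degrees (1.0 is 5 degrees); "grip": the opening in per cent of the stroke, from 0 (shut) to 100 (fully open). A call has 1 to 10 rows; each row shifts and turns the commanded pose from where the row before left it, along the tool's axes as they then stand; what a row does not reach is not made up. A row lasts 1/10 s, in which the tool goes at most 50 mm and 8.59 degrees, less where a joint would pass 70% of its speed; a pose out of reach is approached as far as the arm can. A call is refused whole if a number of a shift passes 1 or a number of a turn 1, either way. A call with a gripper value outside its range is refused whole. The fingers move at their own pace and stop on an object; FORCE is the grip in N (left out, the last holds). Time passes only in rows, so rows that do not move let the fingers close. It gives the time, the measured TCP pose, the force, the opening and the grip force at its end, in the units of the state.
- r.get_obs(): the state, without advancing time (a new reading comes with each control period).
- r.camera(name): name is "scene" or "side" or "wrist"; returns the picture (480x640x3 uint8, red, green, blue); there is no depth.
- r.calibration(name): a dict with "fx", "fy", "cx", "cy" (pixels), "R" (3x3) and "t" (3): a world point X has camera coordinates R X + t. Camera axes: x right, y down, z forward; pixel columns grow to the right and rows downward; lengths in m; the calibration is good to about 2 mm. The wrist camera is an equidistant fisheye: a pixel r from the principal point sees the ray r / f radians off the axis. A picture is of the moment at which its call begins: read the wrist's pose just before it. calibration takes no time and is no camera call; for the wrist camera it gives the pose at the moment of the call.
- r.job_done(): hands the job in; it is judged then, once.
Trained networks look in the newest picture that a camera, given by its name, has taken for a name from the list of things; names that differ only in an ending like _2 or _b are one class to them, and where a whole thing is asked for, a point or a joint stands for the part that bears it (a point fixed in the world has none). Each returns a list of dicts, best first, with "conf" (0 to 1); they miss things now and then, are a little off and sometimes report something else, mostly with a low value. They report only what shows in the picture. A call takes as long as a camera call.
- r.silhouettes(camera, query): "pixels" (480x640 bool, what is visible of it).
- r.pinpoint(camera, query): "at" ([x, y, z] in m, in the coordinates of the camera as it stood for that picture, good to about 4 mm: a listed point, or the origin of a listed thing).
The state is a dict: "clock": time; "q": joint angles; "joint_vel": joint speeds; "joint_efforts": joint torques, N m; "tcp_pos": TCP position; "orientation": TCP orientation; "contact_force": force on the tool from outside, world axes, zero at the start; "moment": the same for the moment, N m; "opening": finger opening in m; "grasp_force": force on a finger pad.
Only numpy, scipy, OpenCV 4.12 (cv2) and the standard library are available. Lean on these libraries where they do the work, as an engineer would, in place of code of your own. Each camera call takes 0.05 s, during which the arm holds its last target. There are 200 camera calls.

### The job

Take the two spice jars out of the sloping rack and stand them upright on the lazy susan, first the red-labelled jar centred in the red ring, then the blue-labelled jar centred in the blue ring. The lazy susan turns at a touch: do not turn it. Bring each jar down gently until it stands on the wood before letting go, never dropping or pressing it, and leave the tin on the lazy susan and the other things on the worktop alone.

Things in the scene. Friction and masses are not known exactly. Their poses are not given: they have to be found in the camera images.
- red_jar: Spice jar with a red label and a brown, tan-topped cap, a plain cylinder 41 mm in diameter, 105 mm tall, 0.09 to 0.15 kg. Origin: centre of its underside; its z axis runs up through the cap. At the start it lies back in the rack, its axis leaning 40 degrees from vertical, cap to the right, towards the lazy susan (along the rack's +x); either jar may be in either place.
- blue_jar: Spice jar with a dark blue label and a black, bluish-topped cap, a plain cylinder 41 mm in diameter, 105 mm tall, 0.09 to 0.15 kg. Origin: centre of its underside; its z axis runs up through the cap. At the start it lies back in the rack, its axis leaning 40 degrees from vertical, cap to the right, towards the lazy susan (along the rack's +x); either jar may be in either place.
- red_ring (a point): Centre of the red ring (painted, 55 mm inside, 65 mm outside diameter) on the deck's top surface, 85 mm from the turntable's axis; it turns with the deck. The two rings are 147 mm apart.
- blue_ring (a point): Centre of the blue ring (painted, 55 mm inside, 65 mm outside diameter) on the deck's top surface, 85 mm from the turntable's axis; it turns with the deck. The two rings are 147 mm apart.
- turntable: Lazy susan: fixed dark steel foot with a round pale wooden deck 260 mm in diameter, flat, its top 34 mm above the worktop. Origin: on the axis, at the worktop. Behind it a wall cabinet hangs 0.46 m above the worktop from x = 0.63 on.
- deck (a joint): Angle of the deck about the upward axis (rad, counter-clockwise from above); bearing nearly free (friction about 0.008 N m), so a sideways push of 0.1 N on a ring turns it. It can start anywhere within 0.6 rad of 0. At 0 the red ring lies 60 degrees to the left and the blue ring 60 degrees to the right of +x, seen from the axis.
- rack: Fixed brown wooden rack 130 x 162 mm, 100 mm high. Origin: centre of its underside; +x points to the right, towards the lazy susan. Its two places lie 100 mm apart along y: each has a floor square to the jar (jar's foot centre 45 mm above the worktop), a strip 26 mm wide and 86 mm long under the leaning jar and cheeks 16 mm high at its foot; above those the jar's two sides are free.
- tin: Low round tin, 86 mm in diameter, 40 mm tall, standing loose on the deck on the side nearest the robot. Origin: centre of its underside.
- honey_jar: Jar of honey, 63 mm in diameter, 94 mm tall, black cap, at the back, behind rack and lazy susan. Origin: centre of its underside.
- mug: Striped mug, 86 mm in diameter, 90 mm tall, at the left, by the wall. Origin: underside.
- garlic: Garlic bulb, 60 mm wide, 58 mm tall, on the worktop near the front, between rack and lazy susan. Origin: underside.
- salt_shaker: Clear salt shaker, 44 mm in diameter, 90 mm tall, at the right on the front edge of the worktop. Origin: centre of its underside.
- teaspoon: Steel teaspoon, 130 mm long, flat on the worktop behind the rack. Origin: underside, mid-length.

How it is judged:
On the way, in this order (a step that is already met when the one before it is completed fails the run):
1. the red-labelled jar is set upright on the deck in the red ring while still held (contact force between red_jar and turntable above 0.2 N and contact force between the fingers and red_jar above 0.5 N and angle between red_jar's own z axis and vertical below 0.15 rad and horizontal distance between red_jar and red_ring below 0.012 m), for 0.1 s.
2. the blue-labelled jar is set upright on the deck in the blue ring while still held, the red one standing in its ring (contact force between each of blue_jar, red_jar and turntable above 0.2 N and contact force between the fingers and blue_jar above 0.5 N and angle between blue_jar's own z axis and vertical below 0.15 rad and horizontal distance between blue_jar and blue_ring below 0.012 m and horizontal distance between red_jar and red_ring below 0.01 m and angle between red_jar's own z axis and vertical below 0.06 rad), for 0.1 s.
At the end, for the whole second after the job is handed in: Both jars stand upright (within 3.4 degrees) and still on the deck, released, each centred in the ring of its own label colour to within 10 mm; the tin still stands on the deck; the deck rests within 10 mm, measured at a ring, of where it started (about 7 degrees) (horizontal distance between red_jar and red_ring below 0.01 m and angle between each of red_jar, blue_jar's own z axis and vertical below 0.06 rad and contact force between each of red_jar, blue_jar, tin and turntable above 0.2 N and linear speed of each of red_jar, blue_jar below 0.02 m/s and horizontal distance between blue_jar and blue_ring below 0.01 m and distance of red_ring from where it was at the start of the episode below 0.01 m and velocity of joint deck between -0.05 and 0.05 rad/s); the robot touches nothing.
It fails at once if the deck is turned by more than about 10 degrees (15 mm at a ring) (distance of red_ring from where it was at the start of the episode above 0.015 m).
It fails at once if a jar is pressed on the lazy susan with more than 25 N (contact force between any of red_jar, blue_jar and turntable above 25 N).
It fails at once if the tin is shifted by more than 25 mm (distance of tin from where it was at the start of the episode above 0.025 m).
It fails at once if the honey jar, mug, garlic, salt shaker or teaspoon is shifted by more than 30 mm (distance of any of honey_jar, mug, garlic, salt_shaker, teaspoon from where it was at the start of the episode above 0.03 m).
It also fails if it takes over 64 s, if anything falls off the work surface, if the arm or the gripper's body presses on something with over 40 N, if the wrist force passes 120 N, or if a joint passes its speed limit or range.

## Working session

There is one attempt and no reset: what is moved stays moved. The work goes in short steps, Python scripts to look and compute and a shell command to move; the robot and the scene stay as the last step left them, time stands still between calls to the robot, and variables do not carry over. Pictures are saved under pics/ and viewed, at most 10 in all, crops included, and the job is handed in when it is done.

```bash
mkdir -p pics; ls
cat > h.py <<'E'
import numpy as np, cv2
from workcell import r
from scipy.spatial.transform import Rotation as Ro
def ray(c,uv):
    x=(uv[0]-c['cx'])/c['fx']; y=(uv[1]-c['cy'])/c['fy']; R=np.array(c['R']);t=np.array(c['t'])
    d=R.T@np.array([x,y,1]); return -R.T@t, d/np.linalg.norm(d)
def proj(c,X):
    p=np.array(c['R'])@X+np.array(c['t']); return np.array([c['fx']*p[0]/p[2]+c['cx'],c['fy']*p[1]/p[2]+c['cy']])
def pin(cam,q):
    c=r.calibration(cam); return [(round(d['conf'],2),np.round(np.array(c['R']).T@(np.array(d['at'])-np.array(c['t'])),4)) for d in r.pinpoint(cam,q)]
E
python3 - <<'E'
from h import *
o=r.get_obs(); print(o['clock'],o['tcp_pos'],o['orientation'],o['opening'],r.grip_point_offset)
for n in ['scene','side']:
    im=r.camera(n); cv2.imwrite(f'pics/{n}0.png',im[:,:,::-1])
    for q in ['red_jar','blue_jar','red_ring','blue_ring','turntable','rack','tin','honey_jar','garlic']:
        print(n,q,pin(n,q)[:2])
E
```

```text
pics
0.0 [ 0.1734313  -0.49521383  0.23044978] [-3.14001508e+00 -7.81520289e-05  3.36817286e-01] 0.08561525410048883 -0.0187
scene red_jar [(0.85, array([0.4108, 0.1819, 0.0414]))]
scene blue_jar [(0.82, array([0.5052, 0.1828, 0.0419]))]
scene red_ring [(0.84, array([ 0.5045, -0.0387,  0.0339])), (0.27, array([ 0.7154, -0.0353,  0.0008]))]
scene blue_ring [(0.92, array([ 0.565 , -0.1699,  0.0336]))]
scene turntable [(0.93, array([ 0.4967, -0.1236, -0.0033]))]
scene rack [(0.68, array([ 0.4579,  0.1495, -0.0019])), (0.36, array([0.5079, 0.1805, 0.0422]))]
scene tin [(0.83, array([ 0.4297, -0.1307,  0.0339])), (0.54, array([0.5078, 0.1813, 0.0431]))]
scene honey_jar [(0.84, array([ 0.712 , -0.0303, -0.001 ]))]
scene garlic [(0.96, array([0.3686, 0.0335, 0.0013]))]
side red_jar [(0.59, array([0.4142, 0.1801, 0.0462])), (0.55, array([4.595e-01, 1.511e-01, 3.000e-04]))]
side blue_jar [(0.88, array([0.5134, 0.1791, 0.0425]))]
side red_ring [(0.63, array([ 0.5076, -0.0401,  0.0316]))]
side blue_ring [(0.97, array([ 0.5678, -0.1732,  0.0341]))]
side turntable [(0.59, array([ 0.4979, -0.1194,  0.0019])), (0.53, array([ 0.4245, -0.1292,  0.0292]))]
side rack [(0.94, array([0.4601, 0.1531, 0.0012]))]
side tin [(0.43, array([ 0.5676, -0.1709,  0.0373]))]
side honey_jar [(0.56, array([ 0.7209, -0.03  , -0.0044]))]
side garlic [(0.72, array([ 0.3722,  0.0292, -0.0037]))]
```

View pics/scene0.png

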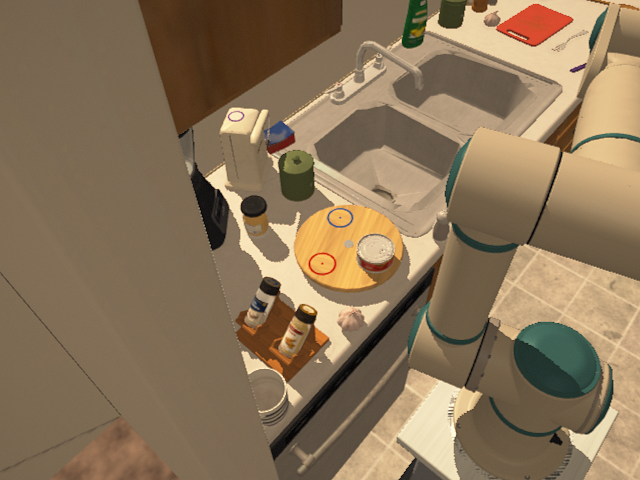

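View pics/side0.png

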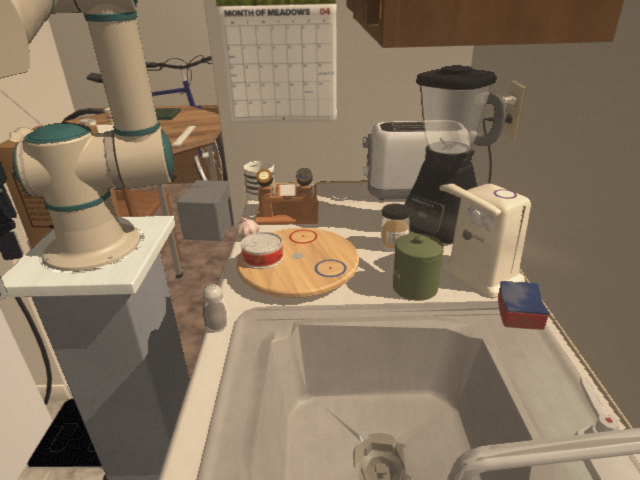

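The scene picture shows the red jar near the front at about (296,332), the blue jar behind it at (263,303), both with caps leaning toward the lazy susan. The red ring is at (322,264), the blue ring at (340,217) and the tin at (376,252). The side picture shows the red ring at (303,236), the blue ring at (331,268), and the jars in the rack with the red one on the left.

First I lift and turn the tool so its closing line lies along world x.

```bash
python3 -m inch '[{"dz":-0.4,"wz":-1},{"dz":-0.4,"wz":-1},{"dz":-0.4,"wz":-1},{"dz":-0.4,"wz":-1},{"dz":-0.4,"wz":-1},{"dz":-0.4,"wz":-1},{"dz":-0.4,"wz":-1},{"dz":-0.4,"wz":-1},{"dz":-0.4,"wz":-1},{"dz":-0.4,"wz":-1}]'; python3 -m inch '[{"wz":-1},{"wz":-1},{"wz":-1},{"wz":-1},{"wz":-0.15},{"dx":0.5},{"dx":1,"dy":0.5},{"dx":1,"dy":0.5},{"dx":1,"dy":0.5},{"dx":1,"dy":0.5}]'; python3 -m inch '[{"dx":1,"dy":0.5},{"dx":1,"dy":0.5},{"dx":1,"dy":0.5},{"dx":1,"dy":0.5},{"dx":1,"dy":0.5},{"dx":1,"dy":0.5},{"dx":1,"dy":0.5},{"dx":1,"dy":0.5},{"dx":1,"dy":0.5},{"dx":1,"dy":0.5}]'
```

```text
$[0]: bad value
$[0]: bad value
$[0]: bad value
```

```bash
python3 -m inch '[{"dx":0,"dy":0,"dz":-0.4,"wx":0,"wy":0,"wz":-1}]'; python3 -m inch '[{"dx":0,"dy":0,"dz":-0.4,"wx":0,"wy":0,"wz":-1,"grip":100}]'
```

```text
clock: 1.1
tcp_pos: [0.1734, -0.495, 0.24]
orientation: [-3.139, -0.0, 0.425]
contact_force: [-0.3, -0.5, 0.6]
opening: 0.0854
grasp_force: 0.0$[0]: bad value
```

```bash
python3 -m inch '[{"dx":0,"dy":0,"dz":-0.4,"wx":0,"wy":0,"wz":-1},{"dx":0,"dy":0,"dz":-0.4,"wx":0,"wy":0,"wz":-1},{"dx":0,"dy":0,"dz":-0.4,"wx":0,"wy":0,"wz":-1},{"dx":0,"dy":0,"dz":-0.4,"wx":0,"wy":0,"wz":-1},{"dx":0,"dy":0,"dz":-0.4,"wx":0,"wy":0,"wz":-1},{"dx":0,"dy":0,"dz":-0.4,"wx":0,"wy":0,"wz":-1},{"dx":0,"dy":0,"dz":-0.4,"wx":0,"wy":0,"wz":-1},{"dx":0,"dy":0,"dz":-0.4,"wx":0,"wy":0,"wz":-1},{"dx":0,"dy":0,"dz":-0.4,"wx":0,"wy":0,"wz":-1},{"dx":0,"dy":0,"dz":-0.4,"wx":0,"wy":0,"wz":-1}]'
python3 -m inch '[{"dx":0,"dy":0,"dz":0,"wx":0,"wy":0,"wz":-1},{"dx":0,"dy":0,"dz":0,"wx":0,"wy":0,"wz":-1},{"dx":0,"dy":0,"dz":0,"wx":0,"wy":0,"wz":-1},{"dx":0,"dy":0,"dz":0,"wx":0,"wy":0,"wz":-0.15},{"dx":1,"dy":0.5,"dz":0,"wx":0,"wy":0,"wz":0},{"dx":1,"dy":0.5,"dz":0,"wx":0,"wy":0,"wz":0},{"dx":1,"dy":0.5,"dz":0,"wx":0,"wy":0,"wz":0},{"dx":1,"dy":0.5,"dz":0,"wx":0,"wy":0,"wz":0},{"dx":1,"dy":0.5,"dz":0,"wx":0,"wy":0,"wz":0},{"dx":1,"dy":0.5,"dz":0,"wx":0,"wy":0,"wz":0}]'
python3 -m inch '[{"dx":1,"dy":0.5,"dz":0,"wx":0,"wy":0,"wz":0},{"dx":1,"dy":0.5,"dz":0,"wx":0,"wy":0,"wz":0},{"dx":1,"dy":0.5,"dz":0,"wx":0,"wy":0,"wz":0},{"dx":1,"dy":0.5,"dz":0,"wx":0,"wy":0,"wz":0},{"dx":1,"dy":0.5,"dz":0,"wx":0,"wy":0,"wz":0},{"dx":1,"dy":0.5,"dz":0,"wx":0,"wy":0,"wz":0},{"dx":1,"dy":0.5,"dz":0,"wx":0,"wy":0,"wz":0},{"dx":1,"dy":0.5,"dz":0,"wx":0,"wy":0,"wz":0},{"dx":1,"dy":0.5,"dz":0,"wx":0,"wy":0,"wz":0},{"dx":1,"dy":0.5,"dz":0,"wx":0,"wy":0,"wz":0}]'
```

```text
$[0]: bad value
$[0]: bad value
$[0]: bad value
```

```bash
python3 -m inch '[{"dx":1,"dy":0.5,"dz":0,"wx":0,"wy":0,"wz":0},{"dx":1,"dy":0.5,"dz":0,"wx":0,"wy":0,"wz":0},{"dx":0.4,"dy":0.2,"dz":0,"wx":0,"wy":0,"wz":0},{"dx":0,"dy":0,"dz":0,"wx":0,"wy":0,"wz":0},{"dx":0,"dy":0,"dz":0,"wx":0,"wy":0,"wz":0}]'
python3 - <<'E'
from h import *
c=r.calibration('wrist'); print({k:np.round(c[k],4) for k in c})
im=r.camera('wrist'); cv2.imwrite('pics/w1.png',im[:,:,::-1])
for q in ['red_jar','blue_jar','red_ring','blue_ring','turntable','rack']: print(q,pin('wrist',q)[:2])
print(r.get_obs()['q'].round(3),r.get_obs()['clock'])
E
```

```text
{'fx': np.float64(371.6483), 'fy': np.float64(371.6483), 'cx': np.float64(324.0991), 'cy': np.float64(243.1142), 'R': array([[ 0.4121, -0.9111, -0.0026],
       [-0.8752, -0.3967,  0.2771],
       [-0.2535, -0.1119, -0.9608]]), 't': array([-0.521 , -0.0827,  0.3762])}
red_jar []
blue_jar []
red_ring []
blue_ring []
turntable []
rack []
[-1.304  0.05   1.384 -0.     1.708 -0.156] 1.45$[0]: bad value
```

View pics/w1.png

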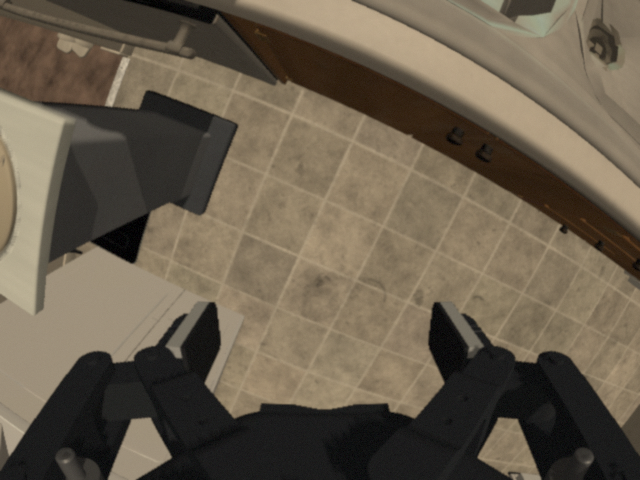

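The wrist picture shows only floor and the worktop edge, because the arm has not moved and the row format was refused. I'll probe the row format with tiny rows.

```bash
python3 -m inch '[{"dx":0,"dy":0,"dz":-0.4,"wx":0,"wy":0,"wz":-1}]'; echo; python3 -m inch '[{"dx":0,"dy":0,"dz":-0.4,"wx":0,"wy":0,"wz":-0.9}]' ; echo; python3 -m inch '[{"dz":-0.4,"wz":-0.9}]'; echo;  python3 -m inch '[{"dx":0.0,"dy":0.0,"dz":-0.4,"wx":0.0,"wy":0.0,"wz":-0.9,"grip":100}]';python3 -m inch --help | head -30
```

```text
clock: 1.55
tcp_pos: [0.1733, -0.4949, 0.2495]
orientation: [-3.138, -0.001, 0.503]
contact_force: [-0.4, 0.3, 0.6]
opening: 0.0857
grasp_force: 0.0$[0]: bad value
$[0]: bad value
$[0]: bad value
invalid input: not JSON, or not a number
```

All seven keys are needed, so I'll include them in every row.

```bash
python3 -m inch '[{"dx":0,"dy":0,"dz":-0.4,"wx":0,"wy":0,"wz":-1,"grip":100},{"dx":0,"dy":0,"dz":-0.4,"wx":0,"wy":0,"wz":-1,"grip":100},{"dx":0,"dy":0,"dz":-0.4,"wx":0,"wy":0,"wz":-1,"grip":100},{"dx":0,"dy":0,"dz":-0.4,"wx":0,"wy":0,"wz":-1,"grip":100},{"dx":0,"dy":0,"dz":-0.4,"wx":0,"wy":0,"wz":-1,"grip":100},{"dx":0,"dy":0,"dz":-0.4,"wx":0,"wy":0,"wz":-1,"grip":100},{"dx":0,"dy":0,"dz":-0.4,"wx":0,"wy":0,"wz":-1,"grip":100},{"dx":0,"dy":0,"dz":-0.4,"wx":0,"wy":0,"wz":-1,"grip":100},{"dx":0,"dy":0,"dz":-0.4,"wx":0,"wy":0,"wz":-1,"grip":100},{"dx":0,"dy":0,"dz":-0.4,"wx":0,"wy":0,"wz":-1,"grip":100}]' 2>&1
python3 -m inch '[{"dx":0,"dy":0,"dz":0,"wx":0,"wy":0,"wz":-1,"grip":100},{"dx":0,"dy":0,"dz":0,"wx":0,"wy":0,"wz":-1,"grip":100},{"dx":0,"dy":0,"dz":0,"wx":0,"wy":0,"wz":-0.25,"grip":100},{"dx":1,"dy":0.5,"dz":0,"wx":0,"wy":0,"wz":0,"grip":100},{"dx":1,"dy":0.5,"dz":0,"wx":0,"wy":0,"wz":0,"grip":100},{"dx":1,"dy":0.5,"dz":0,"wx":0,"wy":0,"wz":0,"grip":100},{"dx":1,"dy":0.5,"dz":0,"wx":0,"wy":0,"wz":0,"grip":100},{"dx":1,"dy":0.5,"dz":0,"wx":0,"wy":0,"wz":0,"grip":100},{"dx":1,"dy":0.5,"dz":0,"wx":0,"wy":0,"wz":0,"grip":100},{"dx":1,"dy":0.5,"dz":0,"wx":0,"wy":0,"wz":0,"grip":100}]' 2>&1
```

```text
clock: 2.55
tcp_pos: [0.1735, -0.4955, 0.3513]
orientation: [-3.141, -0.0, 1.378]
contact_force: [-0.1, 0.4, 0.4]
opening: 0.0853
grasp_force: 0.0
clock: 3.55
tcp_pos: [0.2612, -0.3193, 0.3511]
orientation: [3.142, -0.0, 1.569]
contact_force: [0.9, -0.8, 0.8]
opening: 0.0855
grasp_force: 0.0
```

```bash
python3 -m inch '[{"dx":1,"dy":0.5,"dz":0,"wx":0,"wy":0,"wz":0,"grip":100},{"dx":1,"dy":0.5,"dz":0,"wx":0,"wy":0,"wz":0,"grip":100},{"dx":1,"dy":0.5,"dz":0,"wx":0,"wy":0,"wz":0,"grip":100},{"dx":1,"dy":0.5,"dz":0,"wx":0,"wy":0,"wz":0,"grip":100},{"dx":1,"dy":0.5,"dz":0,"wx":0,"wy":0,"wz":0,"grip":100},{"dx":1,"dy":0.5,"dz":0,"wx":0,"wy":0,"wz":0,"grip":100},{"dx":1,"dy":0.5,"dz":0,"wx":0,"wy":0,"wz":0,"grip":100},{"dx":1,"dy":0.5,"dz":0,"wx":0,"wy":0,"wz":0,"grip":100},{"dx":1,"dy":0.5,"dz":0,"wx":0,"wy":0,"wz":0,"grip":100},{"dx":1,"dy":0.5,"dz":0,"wx":0,"wy":0,"wz":0,"grip":100}]' 2>&1
python3 -m inch '[{"dx":1,"dy":0.5,"dz":0,"wx":0,"wy":0,"wz":0,"grip":100},{"dx":1,"dy":0.5,"dz":0,"wx":0,"wy":0,"wz":0,"grip":100},{"dx":0.4,"dy":0.2,"dz":0,"wx":0,"wy":0,"wz":0,"grip":100},{"dx":0,"dy":0,"dz":0,"wx":0,"wy":0,"wz":0,"grip":100},{"dx":0,"dy":0,"dz":0,"wx":0,"wy":0,"wz":0,"grip":100}]' 2>&1
python3 - <<'E'
from h import *
im=r.camera('wrist'); cv2.imwrite('pics/w2.png',im[:,:,::-1])
for q in ['red_jar','blue_jar','red_ring','blue_ring','turntable','rack']: print(q,pin('wrist',q)[:2])
print(r.get_obs()['q'].round(3),r.get_obs()['clock'])
E
```

```text
clock: 4.55
tcp_pos: [0.386, -0.0692, 0.3511]
orientation: [-3.142, 0.0, 1.57]
contact_force: [1.0, -1.3, 0.2]
opening: 0.0849
grasp_force: 0.0
clock: 5.05
tcp_pos: [0.4154, -0.0109, 0.3512]
orientation: [-3.141, 0.001, 1.571]
contact_force: [0.6, -0.8, 1.1]
opening: 0.0856
grasp_force: 0.0
red_jar [(0.94, array([0.4078, 0.1816, 0.0476]))]
blue_jar [(0.92, array([0.5084, 0.1791, 0.047 ]))]
red_ring [(0.87, array([ 0.5045, -0.0373,  0.0353]))]
blue_ring [(0.96, array([ 0.5691, -0.1694,  0.035 ]))]
turntable [(0.76, array([ 0.5   , -0.1216,  0.003 ]))]
rack [(0.65, array([0.4595, 0.1509, 0.0006]))]
[-0.115 -0.248  1.443 -0.     1.946 -0.115] 5.4
```

View pics/w2.png

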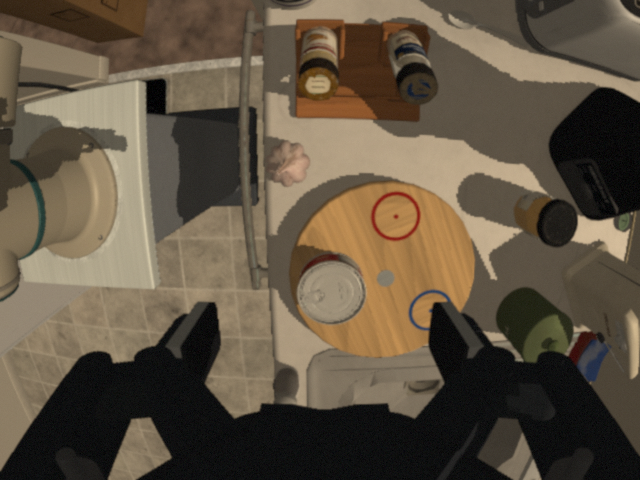

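The wrist picture shows the red jar (318,62) and the blue jar (412,67) in the rack, the red ring at (396,216), the blue ring at (431,310) and the tin at (331,288). Next I'll refine the jar poses (silhouette fit) and the ring centres.

```bash
cat >> h.py <<'E'
def P(n,c,X):
    X=np.atleast_2d(X); p=X@np.array(c['R']).T+np.array(c['t'])
    if n!='wrist': q=p[:,:2]/p[:,2:]
    else:
        rho=np.linalg.norm(p[:,:2],axis=1); th=np.arctan2(rho,p[:,2]); q=p[:,:2]/rho[:,None]*th[:,None]
    return q*[c['fx'],c['fy']]+[c['cx'],c['cy']]
def cyl(foot,a,R=.0205,H=.105):
    a=a/np.linalg.norm(a); u=np.cross(a,[1,.1,.2]);u/=np.linalg.norm(u);v=np.cross(a,u);t=np.linspace(0,2*np.pi,40)[:,None]
    k=R*(np.cos(t)*u+np.sin(t)*v); return np.vstack([foot+k,foot+H*a+k])
def mask(n,c,X):
    m=np.zeros((480,640),np.uint8); h=cv2.convexHull(P(n,c,X).astype(np.float32))
    cv2.fillPoly(m,[np.round(h*16).astype(np.int32)],255,lineType=cv2.LINE_AA,shift=4); return m/255.
def ringpix(im,col,p,rad=35):
    i=im.astype(int); R,G,B=i[...,0],i[...,1],i[...,2]
    m=(R-G>60)&(B<110)&(R-B>60)&(G<90) if col=='red' else (B-R>20)
    yy,xx=np.mgrid[:480,:640]; m&=np.hypot(xx-p[0],yy-p[1])<rad; return m
E
cat > meas.py <<'E'
from h import *
from scipy.optimize import minimize
S={};C={};rings={'red':[],'blue':[]}
for n in ['scene','side','wrist']:
    C[n]=r.calibration(n); im=r.camera(n)
    for j in ['red_jar','blue_jar']:
        s=r.silhouettes(n,j)
        if s and s[0]['conf']>.5: S[n,j]=s[0]['pixels'].astype(float)
    for col,x0 in [('red',(.505,-.038,.034)),('blue',(.567,-.171,.034))]:
        m=ringpix(im,col,P(n,C[n],x0)[0],35 if n=='wrist' else 22); ys,xs=np.nonzero(m)
        if len(xs)<40: print(n,col,'few',len(xs)); continue
        pts=np.c_[xs,ys]
        f=lambda p: P(n,C[n],np.c_[p[0]+.03*np.cos(T),p[1]+.03*np.sin(T),np.full(90,.034)])
        T=np.linspace(0,2*np.pi,90)
        g=lambda p: np.minimum(np.linalg.norm(pts[:,None]-f(p)[None],axis=2).min(1),4).mean()
        o=minimize(g,x0[:2],method='Nelder-Mead',options={'xatol':1e-4,'initial_simplex':np.array(x0[:2])+np.array([[0,0],[.006,0],[0,.006]])})
        print(n,col,len(xs),o.x.round(4),round(o.fun,2))
for j,f0 in [('red_jar',(.411,.181,.045)),('blue_jar',(.509,.180,.045))]:
    for cams in (['wrist'],['scene'],['scene','wrist','side']):
        cams=[n for n in cams if (n,j) in S]
        def cost(p):
            l=p[4];y=p[3]; a=np.array([np.sin(l)*np.cos(y),np.sin(l)*np.sin(y),np.cos(l)]); t=0
            for n in cams:
                m=mask(n,C[n],cyl(p[:3],a)); s=S[n,j]
                t+=((m-s)**2).sum()/s.sum() if n!='side' else (s*(1-m)).sum()/s.sum()
            return t/len(cams)+ 20*(l-.698)**2+ (p[2]-.045)**2*2e3
        x0=np.array([*f0,-1.57,.698]); sx=np.vstack([x0]+[x0+d for d in np.diag([.008,.008,.005,.1,.05])])
        o=minimize(cost,x0,method='Nelder-Mead',options={'initial_simplex':sx,'maxiter':400})
        print(j,cams,o.x.round(4),round(o.fun,3))
E
python3 meas.py
```

```text
scene red 100 [ 0.5071 -0.0394] 0.46
scene blue 63 [ 0.5664 -0.1745] 0.4
side red few 20
side blue few 11
wrist red 549 [ 0.5071 -0.0368] 1.15
wrist blue 135 [ 0.566  -0.1718] 0.63
red_jar ['wrist'] [ 0.4102  0.1835  0.0445 -1.5863  0.7001] 0.048
red_jar ['scene'] [ 0.409   0.1793  0.0451 -1.5488  0.6977] 0.113
red_jar ['scene', 'wrist', 'side'] [ 0.4102  0.1814  0.045  -1.5872  0.6948] 0.064
blue_jar ['wrist'] [ 0.5119  0.1806  0.0437 -1.6313  0.6851] 0.046
blue_jar ['scene'] [ 0.5086  0.1786  0.0451 -1.5551  0.7008] 0.107
blue_jar ['scene', 'wrist', 'side'] [ 0.5115  0.1797  0.0451 -1.6202  0.6924] 0.06
```

```bash
cat >> h.py <<'E'
def need(pos,z,closing):
    "print shift (25 mm units, current tool axes) and rotvec (5 deg units) to pose"
    o=r.get_obs(); R0=Ro.from_euler('xyz',o['orientation']).as_matrix()
    z=np.array(z)/np.linalg.norm(z); y=np.array(closing)-z*(z@np.array(closing)); y/=np.linalg.norm(y)
    if y@R0[:,1]<0: y=-y
    R1=np.c_[np.cross(y,z),y,z]
    print('t',round(o['clock'],2),'shift',(R0.T@(np.array(pos)-o['tcp_pos'])/.025).round(2),'turn',(np.degrees(Ro.from_matrix(R0.T@R1).as_rotvec())/5).round(2),'F',np.round(o['contact_force'],2),'open',round(o['opening'],4),'q',np.round(o['q'],2))
E
python3 -m inch '[{"dx":0,"dy":0,"dz":0,"wx":0,"wy":1,"wz":0,"grip":100},{"dx":0,"dy":0,"dz":0,"wx":0,"wy":1,"wz":0,"grip":100},{"dx":0,"dy":0,"dz":0,"wx":0,"wy":1,"wz":0,"grip":100},{"dx":0,"dy":0,"dz":0,"wx":0,"wy":1,"wz":0,"grip":100},{"dx":0,"dy":0,"dz":0,"wx":0,"wy":1,"wz":0,"grip":100},{"dx":0,"dy":0,"dz":0,"wx":0,"wy":1,"wz":0,"grip":100},{"dx":0,"dy":0,"dz":0,"wx":0,"wy":1,"wz":0,"grip":100},{"dx":0,"dy":0,"dz":0,"wx":0,"wy":1,"wz":0.2,"grip":100},{"dx":0,"dy":0,"dz":0,"wx":0,"wy":0,"wz":0,"grip":100}]' 2>&1
python3 -m inch '[{"dx":-0.5,"dy":0,"dz":0.8,"wx":0,"wy":0,"wz":0,"grip":100},{"dx":-0.5,"dy":0,"dz":0.8,"wx":0,"wy":0,"wz":0,"grip":100},{"dx":-0.5,"dy":0,"dz":0.8,"wx":0,"wy":0,"wz":0,"grip":100},{"dx":-0.5,"dy":0,"dz":0.8,"wx":0,"wy":0,"wz":0,"grip":100},{"dx":0,"dy":0,"dz":0.8,"wx":0,"wy":0,"wz":0,"grip":100},{"dx":0,"dy":0,"dz":0,"wx":0,"wy":0,"wz":0,"grip":100},{"dx":0,"dy":0,"dz":0,"wx":0,"wy":0,"wz":0,"grip":100}]' 2>&1
python3 - <<'E'
from h import *
a=np.array([-.011,-.6427,.766]); f=np.array([.4102,.1815,.045])
need(f+.156*a,-a,[1,-.017,0]); need(f+.056*a,-a,[1,-.017,0])
E
```

```text
clock: 6.75
tcp_pos: [0.4155, -0.0113, 0.3497]
orientation: [-3.123, -0.7, 1.543]
contact_force: [-0.0, 0.1, -0.4]
opening: 0.0851
grasp_force: 0.0
clock: 7.45
tcp_pos: [0.415, 0.0157, 0.2434]
orientation: [-3.13, -0.696, 1.552]
contact_force: [-0.1, -0.5, 0.5]
opening: 0.0853
grasp_force: 0.0
t 7.45 shift [-0.02 -0.26  4.1 ] turn [-0.12  0.02 -0.02] F [-0.06 -0.48  0.55] open 0.0853 q [-0.46 -0.15  1.7   0.65  1.87 -0.34]
t 7.45 shift [-0.01 -0.22  8.1 ] turn [-0.12  0.02 -0.02] F [-0.06 -0.48  0.55] open 0.0853 q [-0.46 -0.15  1.7   0.65  1.87 -0.34]
```

```bash
python3 -m inch '[{"dx":0,"dy":-0.25,"dz":0.5,"wx":-0.12,"wy":0,"wz":0,"grip":100},{"dx":0,"dy":0,"dz":1,"wx":0,"wy":0,"wz":0,"grip":100},{"dx":0,"dy":0,"dz":1,"wx":0,"wy":0,"wz":0,"grip":100},{"dx":0,"dy":0,"dz":1,"wx":0,"wy":0,"wz":0,"grip":100},{"dx":0,"dy":0,"dz":0.5,"wx":0,"wy":0,"wz":0,"grip":100},{"dx":0,"dy":0,"dz":0,"wx":0,"wy":0,"wz":0,"grip":100},{"dx":0,"dy":0,"dz":0,"wx":0,"wy":0,"wz":0,"grip":100}]' 2>&1
python3 - <<'E'
from h import *
im=r.camera('wrist'); cv2.imwrite('pics/w3.png',im[:,:,::-1]); print(pin('wrist','red_jar'))
a=np.array([-.011,-.6427,.766]); f=np.array([.4102,.1815,.045])
need(f+.056*a,-a,[1,-.017,0])
E
```

```text
clock: 8.15
tcp_pos: [0.4101, 0.0795, 0.1672]
orientation: [-3.141, -0.697, 1.551]
contact_force: [-0.3, 0.8, 0.3]
opening: 0.0855
grasp_force: 0.0
[(0.96, array([0.4123, 0.1827, 0.0496]))]
t 8.25 shift [-0.01 -0.08  4.13] turn [ 0.02  0.01 -0.03] F [-0.29  0.56  0.16] open 0.0853 q [-0.33 -0.17  1.88  0.66  1.66 -0.33]
```

View pics/w3.png

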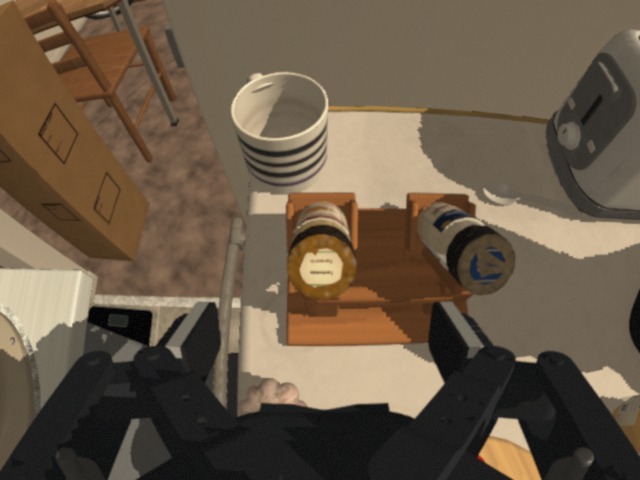

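The red jar's cap sits at (322,267), centred between the fingers (midpoint about 325), so I'll go in and close.

```bash
python3 -m inch '[{"dx":0,"dy":0,"dz":1,"wx":0,"wy":0,"wz":0,"grip":100},{"dx":0,"dy":0,"dz":1,"wx":0,"wy":0,"wz":0,"grip":100},{"dx":0,"dy":0,"dz":1,"wx":0,"wy":0,"wz":0,"grip":100},{"dx":0,"dy":0,"dz":0.7,"wx":0,"wy":0,"wz":0,"grip":100},{"dx":0,"dy":0,"dz":0.4,"wx":0,"wy":0,"wz":0,"grip":100},{"dx":0,"dy":0,"dz":0,"wx":0,"wy":0,"wz":0,"grip":100}]' 40 2>&1
python3 -m inch '[{"dx":0,"dy":0,"dz":0,"wx":0,"wy":0,"wz":0,"grip":60},{"dx":0,"dy":0,"dz":0,"wx":0,"wy":0,"wz":0,"grip":55},{"dx":0,"dy":0,"dz":0,"wx":0,"wy":0,"wz":0,"grip":50},{"dx":0,"dy":0,"dz":0,"wx":0,"wy":0,"wz":0,"grip":40},{"dx":0,"dy":0,"dz":0,"wx":0,"wy":0,"wz":0,"grip":30},{"dx":0,"dy":0,"dz":0,"wx":0,"wy":0,"wz":0,"grip":30},{"dx":0,"dy":0,"dz":0,"wx":0,"wy":0,"wz":0,"grip":30},{"dx":0,"dy":0,"dz":0,"wx":0,"wy":0,"wz":0,"grip":30}]' 40 2>&1
```

```text
clock: 8.85
tcp_pos: [0.4104, 0.146, 0.0872]
orientation: [-3.137, -0.698, 1.549]
contact_force: [-0.0, -0.3, 0.2]
opening: 0.0853
grasp_force: 0.0
clock: 9.65
tcp_pos: [0.4111, 0.1454, 0.0881]
orientation: [-3.14, -0.697, 1.55]
contact_force: [-2.6, -5.4, 5.6]
opening: 0.0402
grasp_force: 39.8
```

```bash
python3 -m inch '[{"dx":0,"dy":0,"dz":-0.3,"wx":0,"wy":0,"wz":0,"grip":30},{"dx":0,"dy":0,"dz":-0.6,"wx":0,"wy":0,"wz":0,"grip":30},{"dx":0,"dy":0,"dz":-0.8,"wx":0,"wy":0,"wz":0,"grip":30},{"dx":0,"dy":0,"dz":-0.8,"wx":0,"wy":0,"wz":0,"grip":30},{"dx":0,"dy":0,"dz":-0.8,"wx":0,"wy":0,"wz":0,"grip":30},{"dx":0,"dy":0,"dz":-0.8,"wx":0,"wy":0,"wz":0,"grip":30},{"dx":0,"dy":0,"dz":-0.6,"wx":0,"wy":0,"wz":0,"grip":30},{"dx":0,"dy":0,"dz":-0.3,"wx":0,"wy":0,"wz":0,"grip":30}]' 40 2>&1
python3 -m inch '[{"dx":0,"dy":0,"dz":0,"wx":0,"wy":-0.5,"wz":0,"grip":30},{"dx":0,"dy":0,"dz":0,"wx":0,"wy":-1,"wz":0,"grip":30},{"dx":0,"dy":0,"dz":0,"wx":0,"wy":-1,"wz":0,"grip":30},{"dx":0,"dy":0,"dz":0,"wx":0,"wy":-1,"wz":0,"grip":30},{"dx":0,"dy":0,"dz":0,"wx":0,"wy":-1,"wz":0,"grip":30},{"dx":0,"dy":0,"dz":0,"wx":0,"wy":-1,"wz":0,"grip":30},{"dx":0,"dy":0,"dz":0,"wx":0,"wy":-1,"wz":0,"grip":30},{"dx":0,"dy":0,"dz":0,"wx":0,"wy":-1,"wz":0,"grip":30},{"dx":0,"dy":0,"dz":0,"wx":0,"wy":-0.5,"wz":0,"grip":30},{"dx":0,"dy":0,"dz":0,"wx":0,"wy":0,"wz":0,"grip":30}]' 40 2>&1
python3 - <<'E'
from h import *
need([.507,-.0385,.13],[0,0,-1],[1,-.017,0]); need([.507,-.0385,.13],[0,0,-1],[.5,-.17,0])
E
```

```text
clock: 10.45
tcp_pos: [0.4095, 0.0646, 0.1841]
orientation: [-3.14, -0.697, 1.549]
contact_force: [0.6, -0.1, -1.7]
opening: 0.0397
grasp_force: 40.5
clock: 11.45
tcp_pos: [0.4088, 0.0666, 0.1828]
orientation: [-3.138, 0.0, 1.553]
contact_force: [-0.7, 0.3, -1.3]
opening: 0.0402
grasp_force: 40.6
t 11.45 shift [-4.13  4.01  2.1 ] turn [-0.04  0.   -0.  ] F [-0.72  0.26 -1.34] open 0.0402 q [ 0.07 -0.25  1.78 -0.    1.62  0.09]
t 11.45 shift [-4.13  4.01  2.1 ] turn [-0.04  0.01  3.56] F [-0.72  0.26 -1.34] open 0.0402 q [ 0.07 -0.25  1.78 -0.    1.62  0.09]
```

```bash
python3 -m inch '[{"dx":-0.3,"dy":0.3,"dz":0,"wx":-0.04,"wy":0,"wz":0,"grip":30},{"dx":-0.6,"dy":0.6,"dz":0,"wx":0,"wy":0,"wz":0,"grip":30},{"dx":-0.8,"dy":0.8,"dz":0.4,"wx":0,"wy":0,"wz":0,"grip":30},{"dx":-0.8,"dy":0.8,"dz":0.4,"wx":0,"wy":0,"wz":0,"grip":30},{"dx":-0.8,"dy":0.7,"dz":0.4,"wx":0,"wy":0,"wz":0,"grip":30},{"dx":-0.5,"dy":0.5,"dz":0.4,"wx":0,"wy":0,"wz":0,"grip":30},{"dx":-0.3,"dy":0.3,"dz":0.3,"wx":0,"wy":0,"wz":0,"grip":30},{"dx":0,"dy":0,"dz":0,"wx":0,"wy":0,"wz":0,"grip":30},{"dx":0,"dy":0,"dz":0,"wx":0,"wy":0,"wz":0,"grip":30}]' 40 2>&1
cat > held.py <<'E'
# pose of the held jar from its silhouettes: foot, axis
from h import *
import sys
from scipy.optimize import minimize
j=sys.argv[1]; S={};C={}
tcp=r.get_obs()['tcp_pos']
for n in ['scene','side']:
    C[n]=r.calibration(n); im=r.camera(n); cv2.imwrite(f'pics/held_{j}_{n}.png',im[:,:,::-1])
    s=r.silhouettes(n,j); print(n,[(round(d['conf'],2),int(d['pixels'].sum())) for d in s[:2]], pin(n,j)[:1])
    if s and s[0]['conf']>.3: S[n]=s[0]['pixels'].astype(float)
for cams in [[n] for n in S]+[list(S)]:
    def cost(p):
        a=np.array([p[3],p[4],1]); t=0
        for n in cams:
            m=mask(n,C[n],cyl(p[:3],a)); s=S[n]; ys,xs=np.nonzero(s)
            t+=((s*(1-m)).sum()+.3*(m*(1-s)).sum())/s.sum()
        return t/len(cams)+3*(p[3]**2+p[4]**2)
    x0=np.array([tcp[0],tcp[1],tcp[2]-.056,0,0]); sx=np.vstack([x0]+[x0+d for d in np.diag([.006,.006,.006,.06,.06])])
    o=minimize(cost,x0,method='Nelder-Mead',options={'initial_simplex':sx,'maxiter':400})
    print(cams,'foot-tcp',(o.x[:3]-tcp).round(4),'tilt',o.x[3:].round(3),round(o.fun,3))
E
python3 held.py red_jar; python3 -c "
from h import *
need([.507,-.0385,.09],[0,0,-1],[1,-.017,0])"
```

```text
clock: 12.35
tcp_pos: [0.507, -0.039, 0.1358]
orientation: [3.141, -0.0, 1.55]
contact_force: [-0.2, 0.5, -1.4]
opening: 0.0403
grasp_force: 40.7
scene [(0.73, 556)] [(0.98, array([ 0.506 , -0.0418,  0.0799]))]
side [(0.76, 907)] [(0.97, array([ 0.5084, -0.0383,  0.0826]))]
['scene'] foot-tcp [ 0.0002 -0.0017 -0.0571] tilt [-0.021  0.034] 0.165
['side'] foot-tcp [-0.0003  0.0117 -0.0616] tilt [ 0.012 -0.017] 0.035
['scene', 'side'] foot-tcp [ 0.0007 -0.0023 -0.0568] tilt [-0.002  0.016] 0.109
t 12.65 shift [ 0.   -0.01  1.86] turn [ 0.02  0.   -0.02] F [ 0.49 -0.23 -1.1 ] open 0.04 q [-0.15  0.06  1.59 -0.    1.5  -0.13]
```

View pics/held_red_jar_side.png

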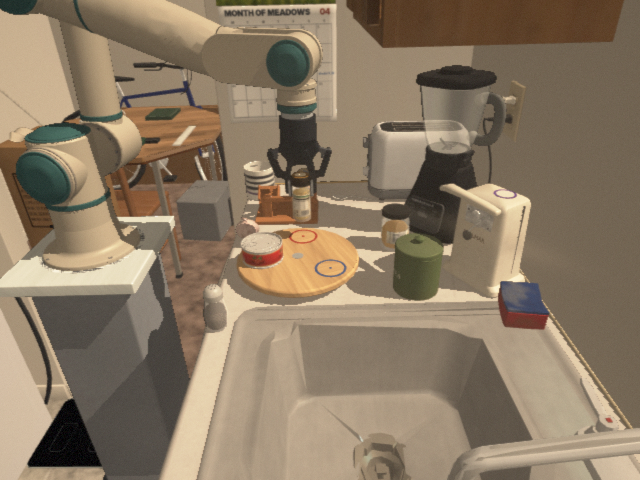

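The side picture shows the red jar upright in the gripper at (302,197), above the red ring, everything else in place. Going down in small steps and watching the force.

```bash
python3 -m inch '[{"dx":0,"dy":0,"dz":0.4,"wx":0,"wy":0,"wz":0,"grip":30},{"dx":0,"dy":0,"dz":0.5,"wx":0,"wy":0,"wz":0,"grip":30},{"dx":0,"dy":0,"dz":0.4,"wx":0,"wy":0,"wz":0,"grip":30},{"dx":0,"dy":0,"dz":0.2,"wx":0,"wy":0,"wz":0,"grip":30},{"dx":0,"dy":0,"dz":0.1,"wx":0,"wy":0,"wz":0,"grip":30},{"dx":0,"dy":0,"dz":0,"wx":0,"wy":0,"wz":0,"grip":30}]' 2>&1 | sed -n '1,2p;4p'
python3 -m inch '[{"dx":0,"dy":0,"dz":0.04,"wx":0,"wy":0,"wz":0,"grip":30},{"dx":0,"dy":0,"dz":0,"wx":0,"wy":0,"wz":0,"grip":30}]' 2>&1 | sed -n '1,2p;4p'
python3 -m inch '[{"dx":0,"dy":0,"dz":0.04,"wx":0,"wy":0,"wz":0,"grip":30},{"dx":0,"dy":0,"dz":0,"wx":0,"wy":0,"wz":0,"grip":30}]' 2>&1 | sed -n '1,2p;4p'
```

```text
clock: 13.25
tcp_pos: [0.5072, -0.0389, 0.0954]
contact_force: [0.1, -0.2, -1.3]
clock: 13.45
tcp_pos: [0.5075, -0.039, 0.0952]
contact_force: [0.2, -0.4, -1.1]
clock: 13.65
tcp_pos: [0.5073, -0.039, 0.0939]
contact_force: [0.3, -0.0, -1.3]
```

```bash
python3 -m inch '[{"dx":0,"dy":0,"dz":0.04,"wx":0,"wy":0,"wz":0,"grip":30},{"dx":0,"dy":0,"dz":0,"wx":0,"wy":0,"wz":0,"grip":30}]' 2>&1 | sed -n '1,2p;4p'
python3 -m inch '[{"dx":0,"dy":0,"dz":0.04,"wx":0,"wy":0,"wz":0,"grip":30},{"dx":0,"dy":0,"dz":0,"wx":0,"wy":0,"wz":0,"grip":30}]' 2>&1 | sed -n '1,2p;4p'
```

```text
clock: 13.85
tcp_pos: [0.5072, -0.0389, 0.0927]
contact_force: [1.2, -0.0, -1.4]
clock: 14.05
tcp_pos: [0.5072, -0.0389, 0.0917]
contact_force: [-0.1, -0.0, -0.1]
```

```bash
python3 -m inch '[{"dx":0,"dy":0,"dz":0.03,"wx":0,"wy":0,"wz":0,"grip":30},{"dx":0,"dy":0,"dz":0,"wx":0,"wy":0,"wz":0,"grip":30}]' 2>&1 | sed -n '1,2p;4p'
```

```text
clock: 14.25
tcp_pos: [0.5072, -0.0389, 0.0909]
contact_force: [-0.4, -0.5, -0.9]
```

```bash
python3 -m inch '[{"dx":0,"dy":0,"dz":0.03,"wx":0,"wy":0,"wz":0,"grip":30},{"dx":0,"dy":0,"dz":0,"wx":0,"wy":0,"wz":0,"grip":30}]' 2>&1 | sed -n '1,2p;4p'
python3 -m inch '[{"dx":0,"dy":0,"dz":0,"wx":0,"wy":0,"wz":0,"grip":30}]' 2>&1 | sed -n '1,2p;4p'
```

```text
clock: 14.45
tcp_pos: [0.5074, -0.0389, 0.0905]
contact_force: [-0.2, 0.2, 0.6]
clock: 14.55
tcp_pos: [0.5074, -0.039, 0.0905]
contact_force: [0.3, 0.2, -0.4]
```

```bash
python3 -m inch '[{"dx":0,"dy":0,"dz":0.03,"wx":0,"wy":0,"wz":0,"grip":30},{"dx":0,"dy":0,"dz":0,"wx":0,"wy":0,"wz":0,"grip":30},{"dx":0,"dy":0,"dz":0,"wx":0,"wy":0,"wz":0,"grip":30}]' 2>&1 | sed -n '1,2p;4p'
python3 -c "
from h import *
im=r.camera('scene');print(pin('scene','red_jar'),pin('scene','red_ring'));cv2.imwrite('pics/d1.png',cv2.resize(im[180:340,240:450,::-1],None,fx=3.5,fy=3.5,interpolation=2)); print(r.get_obs()['contact_force'])"
```

```text
clock: 14.85
tcp_pos: [0.5079, -0.039, 0.0904]
contact_force: [-0.4, 0.6, 4.8]
[(0.67, array([ 0.5051, -0.0391,  0.0349]))] [(0.82, array([ 0.5043, -0.0393,  0.036 ]))]
[0.06486114 0.44325776 5.22778389]
```

View pics/d1.png

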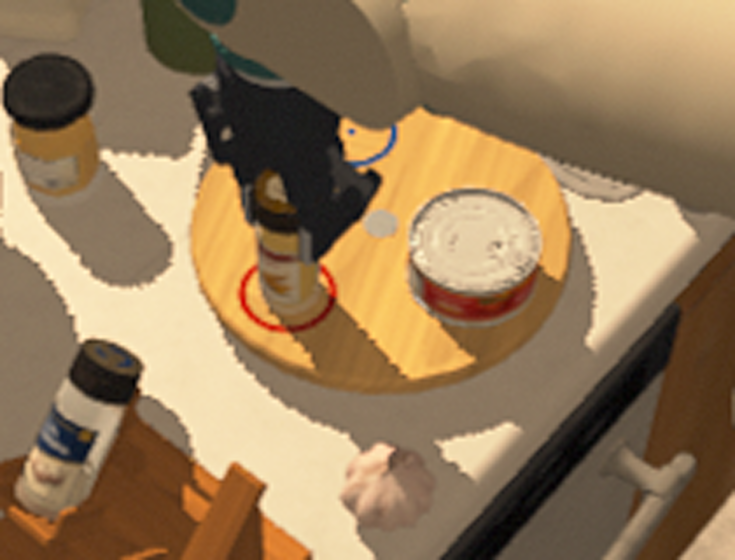

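The crop shows the red jar standing centred in the red ring (288,297 in the crop), with the force up by about 6 N, so it is resting on the deck. I'll ease off slightly, open and rise.

```bash
python3 -m inch '[{"dx":0,"dy":0,"dz":-0.02,"wx":0,"wy":0,"wz":0,"grip":30},{"dx":0,"dy":0,"dz":0,"wx":0,"wy":0,"wz":0,"grip":50},{"dx":0,"dy":0,"dz":0,"wx":0,"wy":0,"wz":0,"grip":55},{"dx":0,"dy":0,"dz":0,"wx":0,"wy":0,"wz":0,"grip":65},{"dx":0,"dy":0,"dz":0,"wx":0,"wy":0,"wz":0,"grip":75},{"dx":0,"dy":0,"dz":0,"wx":0,"wy":0,"wz":0,"grip":85},{"dx":0,"dy":0,"dz":0,"wx":0,"wy":0,"wz":0,"grip":100},{"dx":0,"dy":0,"dz":0,"wx":0,"wy":0,"wz":0,"grip":100}]' 2>&1
python3 -m inch '[{"dx":0,"dy":0,"dz":-0.3,"wx":0,"wy":0,"wz":0,"grip":100},{"dx":0,"dy":0,"dz":-0.6,"wx":0,"wy":0,"wz":0,"grip":100},{"dx":0,"dy":0,"dz":-1,"wx":0,"wy":0,"wz":0,"grip":100},{"dx":0,"dy":0,"dz":-1,"wx":0,"wy":0,"wz":0,"grip":100},{"dx":0,"dy":0,"dz":-1,"wx":0,"wy":0,"wz":0,"grip":100},{"dx":0,"dy":0,"dz":-1,"wx":0,"wy":0,"wz":0,"grip":100},{"dx":0.2,"dy":0,"dz":-0.5,"wx":0,"wy":0,"wz":0,"grip":100},{"dx":1,"dy":0,"dz":0,"wx":0,"wy":0,"wz":0,"grip":100},{"dx":0,"dy":0,"dz":0,"wx":0,"wy":0,"wz":0,"grip":100},{"dx":0,"dy":0,"dz":0,"wx":0,"wy":0,"wz":0,"grip":100}]' 2>&1
sed -i "s/(.505,-.038,.034)/(.507,-.0385,.034)/" meas.py; python3 meas.py
python3 - <<'E'
from h import *
a=np.array([-.011,-.6427,.766]); f=np.array([.5115,.1797,.045])
need(f+.156*a,-a,[1,-.017,0])
E
```

```text
clock: 15.8
tcp_pos: [0.5073, -0.039, 0.0901]
orientation: [3.141, 0.0, 1.551]
contact_force: [-0.1, -0.4, -0.7]
opening: 0.0856
grasp_force: 0.0
clock: 16.8
tcp_pos: [0.5076, -0.0086, 0.2247]
orientation: [3.141, 0.0, 1.552]
contact_force: [0.1, 0.5, -0.7]
opening: 0.0855
grasp_force: 0.0
scene red 86 [ 0.5079 -0.0391] 0.49
scene blue 42 [ 0.5661 -0.175 ] 0.43
side red few 11
side blue few 12
wrist red 462 [ 0.5071 -0.0373] 1.38
wrist blue 362 [ 0.5656 -0.1722] 0.85
red_jar ['wrist'] [ 0.4574  0.2791  0.045  -1.4872  0.698 ] 1.0
red_jar ['scene'] [ 0.4234  0.1717  0.0449 -1.6522  0.7227] 2.691
red_jar ['scene', 'wrist', 'side'] [ 0.4442  0.2541  0.0442 -1.5435  0.7028] 1.591
blue_jar ['wrist'] [ 0.5102  0.1828  0.0439 -1.5818  0.7024] 0.04
t 17.25 shift [3.54 0.01 2.42] turn [ 0.02  8.   -0.03] F [ 0.77  0.71 -0.24] open 0.0853 q [-0.09  0.    1.46 -0.    1.67 -0.07]Traceback (most recent call last):
  File "meas.py", line 28, in <module>
    o=minimize(cost,x0,method='Nelder-Mead',options={'initial_simplex':sx,'maxiter':400})
    res = _minimize_neldermead(fun, x0, args, callback, bounds=bounds,
                               **options)
    fsim[k] = func(sim[k])
              ~~~~^^^^^^^^
    fx = function(np.copy(x), *(wrapper_args + args))
  File "meas.py", line 26, in cost
    return t/len(cams)+ 20*(l-.698)**2+ (p[2]-.045)**2*2e3
           ~^~~~~~~~~~
ZeroDivisionError: division by zero
```

```bash
python3 -m inch '[{"dx":1,"dy":0,"dz":0,"wx":0,"wy":1,"wz":0,"grip":100},{"dx":0,"dy":0,"dz":0,"wx":0,"wy":1,"wz":0,"grip":100},{"dx":0,"dy":0,"dz":0,"wx":0,"wy":1,"wz":0,"grip":100},{"dx":0,"dy":0,"dz":0,"wx":0,"wy":1,"wz":0,"grip":100},{"dx":0,"dy":0,"dz":0,"wx":0,"wy":1,"wz":0,"grip":100},{"dx":0,"dy":0,"dz":0,"wx":0,"wy":1,"wz":0,"grip":100},{"dx":0,"dy":0,"dz":0,"wx":0,"wy":1,"wz":0,"grip":100},{"dx":0,"dy":0,"dz":0,"wx":0,"wy":1,"wz":0,"grip":100},{"dx":0,"dy":0,"dz":0,"wx":0,"wy":0,"wz":0,"grip":100},{"dx":0,"dy":0,"dz":0,"wx":0,"wy":0,"wz":0,"grip":100}]' 2>&1
python3 - <<'E'
from h import *
a=np.array([-.011,-.6427,.766]); f=np.array([.511,.181,.045])
need(f+.156*a,-a,[1,-.017,0])
E
```

```text
clock: 18.25
tcp_pos: [0.5083, 0.0157, 0.2249]
orientation: [3.141, -0.696, 1.551]
contact_force: [0.5, -0.4, 0.5]
opening: 0.0856
grasp_force: 0.0
t 18.25 shift [ 0.45 -0.02  3.52] turn [ 0.03  0.03 -0.03] F [ 0.46 -0.36  0.5 ] open 0.0856 q [-0.38  0.1   1.49  0.66  1.78 -0.3 ]
```

```bash
python3 -m inch '[{"dx":0.45,"dy":0,"dz":0.5,"wx":0,"wy":0,"wz":0,"grip":100},{"dx":0,"dy":0,"dz":1,"wx":0,"wy":0,"wz":0,"grip":100},{"dx":0,"dy":0,"dz":1,"wx":0,"wy":0,"wz":0,"grip":100},{"dx":0,"dy":0,"dz":0.7,"wx":0,"wy":0,"wz":0,"grip":100},{"dx":0,"dy":0,"dz":0.3,"wx":0,"wy":0,"wz":0,"grip":100},{"dx":0,"dy":0,"dz":0,"wx":0,"wy":0,"wz":0,"grip":100},{"dx":0,"dy":0,"dz":0,"wx":0,"wy":0,"wz":0,"grip":100}]' 2>&1
python3 - <<'E'
from h import *
from scipy.optimize import minimize
c=r.calibration('wrist'); im=r.camera('wrist'); s=r.silhouettes('wrist','blue_jar')[0]['pixels'].astype(float); print(pin('wrist','blue_jar'))
def cost(p):
    a=np.array([p[2],-.6427,.766]); m=mask('wrist',c,cyl([p[0],p[1],.045],a)); return ((m-s)**2).sum()/s.sum()
o=minimize(cost,[.511,.181,-.011],method='Nelder-Mead',options={'initial_simplex':[[.511,.181,-.011],[.516,.181,-.011],[.511,.186,-.011],[.511,.181,.05]]}); print(o.x.round(4),o.fun)
a=np.array([-.011,-.6427,.766]); f=np.array([.511,.181,.045])
need(f+.056*a,-a,[1,-.017,0])
E
```

```text
clock: 18.95
tcp_pos: [0.5099, 0.0811, 0.1662]
orientation: [3.138, -0.697, 1.554]
contact_force: [0.2, 1.1, 0.0]
opening: 0.0852
grasp_force: 0.0
[(0.67, array([0.5103, 0.1791, 0.0503]))]
[0.5094 0.1819 0.0027] 0.05822544589427661
t 19.1 shift [-0.03 -0.05  4.06] turn [ 0.05  0.01 -0.01] F [-0.09 -0.5   0.35] open 0.0855 q [-0.27  0.11  1.61  0.67  1.61 -0.28]
```

The jar's pose agrees to about 2 mm, so I'll grasp it.

```bash
python3 -m inch '[{"dx":0,"dy":0,"dz":1,"wx":0,"wy":0,"wz":0,"grip":100},{"dx":0,"dy":0,"dz":1,"wx":0,"wy":0,"wz":0,"grip":100},{"dx":0,"dy":0,"dz":1,"wx":0,"wy":0,"wz":0,"grip":100},{"dx":0,"dy":0,"dz":0.7,"wx":0,"wy":0,"wz":0,"grip":100},{"dx":0,"dy":0,"dz":0.35,"wx":0,"wy":0,"wz":0,"grip":100},{"dx":0,"dy":0,"dz":0,"wx":0,"wy":0,"wz":0,"grip":100}]' 40 2>&1
python3 -m inch '[{"dx":0,"dy":0,"dz":0,"wx":0,"wy":0,"wz":0,"grip":60},{"dx":0,"dy":0,"dz":0,"wx":0,"wy":0,"wz":0,"grip":55},{"dx":0,"dy":0,"dz":0,"wx":0,"wy":0,"wz":0,"grip":50},{"dx":0,"dy":0,"dz":0,"wx":0,"wy":0,"wz":0,"grip":40},{"dx":0,"dy":0,"dz":0,"wx":0,"wy":0,"wz":0,"grip":30},{"dx":0,"dy":0,"dz":0,"wx":0,"wy":0,"wz":0,"grip":30},{"dx":0,"dy":0,"dz":0,"wx":0,"wy":0,"wz":0,"grip":30},{"dx":0,"dy":0,"dz":0,"wx":0,"wy":0,"wz":0,"grip":30}]' 40 2>&1
```

```text
clock: 19.7
tcp_pos: [0.5107, 0.1462, 0.0873]
orientation: [-3.141, -0.698, 1.551]
contact_force: [-0.2, -1.2, 0.5]
opening: 0.0853
grasp_force: 0.0
clock: 20.5
tcp_pos: [0.5114, 0.1455, 0.0884]
orientation: [3.139, -0.698, 1.552]
contact_force: [-3.5, -5.3, 5.8]
opening: 0.04
grasp_force: 39.9
```

```bash
python3 -m inch '[{"dx":0,"dy":0,"dz":-0.3,"wx":0,"wy":0,"wz":0,"grip":30},{"dx":0,"dy":0,"dz":-0.6,"wx":0,"wy":0,"wz":0,"grip":30},{"dx":0,"dy":0,"dz":-0.8,"wx":0,"wy":0,"wz":0,"grip":30},{"dx":0,"dy":0,"dz":-0.8,"wx":0,"wy":0,"wz":0,"grip":30},{"dx":0,"dy":0,"dz":-0.8,"wx":0,"wy":0,"wz":0,"grip":30},{"dx":0,"dy":0,"dz":-0.8,"wx":0,"wy":0,"wz":0,"grip":30},{"dx":0,"dy":0,"dz":-0.6,"wx":0,"wy":0,"wz":0,"grip":30},{"dx":0,"dy":0,"dz":-0.3,"wx":0,"wy":0,"wz":0,"grip":30}]' 40 2>&1
python3 -m inch '[{"dx":0,"dy":0,"dz":0,"wx":0,"wy":-0.5,"wz":0,"grip":30},{"dx":0,"dy":0,"dz":0,"wx":0,"wy":-1,"wz":0,"grip":30},{"dx":0,"dy":0,"dz":0,"wx":0,"wy":-1,"wz":0,"grip":30},{"dx":0,"dy":0,"dz":0,"wx":0,"wy":-1,"wz":0,"grip":30},{"dx":0,"dy":0,"dz":0,"wx":0,"wy":-1,"wz":0,"grip":30},{"dx":0,"dy":0,"dz":0,"wx":0,"wy":-1,"wz":0,"grip":30},{"dx":0,"dy":0,"dz":0,"wx":0,"wy":-1,"wz":0,"grip":30},{"dx":0,"dy":0,"dz":0,"wx":0,"wy":-1,"wz":0,"grip":30},{"dx":0,"dy":0,"dz":0,"wx":0,"wy":-0.5,"wz":0,"grip":30},{"dx":0,"dy":0,"dz":0,"wx":0,"wy":0,"wz":0,"grip":30}]' 40 2>&1
python3 -m inch '[{"dx":0,"dy":0,"dz":-0.5,"wx":0,"wy":0,"wz":0,"grip":30},{"dx":0,"dy":0,"dz":-0.6,"wx":0,"wy":0,"wz":0,"grip":30},{"dx":0,"dy":0,"dz":-0.4,"wx":0,"wy":0,"wz":0,"grip":30},{"dx":0,"dy":0,"dz":0,"wx":0,"wy":0,"wz":0,"grip":30},{"dx":0,"dy":0,"dz":0,"wx":0,"wy":0,"wz":0,"grip":30}]' 2>&1
python3 - <<'E'
from h import *
need([.511,-.105,.22],[0,0,-1],[1,-.017,0])
E
```

```text
clock: 21.3
tcp_pos: [0.5097, 0.0644, 0.1848]
orientation: [3.138, -0.697, 1.552]
contact_force: [0.4, -0.4, -1.9]
opening: 0.0404
grasp_force: 40.5
clock: 22.3
tcp_pos: [0.509, 0.0668, 0.1831]
orientation: [-3.142, 0.0, 1.553]
contact_force: [-1.3, -0.1, -0.3]
opening: 0.0397
grasp_force: 40.6
clock: 22.8
tcp_pos: [0.5094, 0.0654, 0.2213]
orientation: [3.14, -0.0, 1.551]
contact_force: [-0.8, 0.4, -2.4]
opening: 0.0399
grasp_force: 40.6
t 22.8 shift [-6.81  0.2   0.05] turn [ 0.02 -0.   -0.04] F [-0.81  0.38 -2.41] open 0.0399 q [ 0.06  0.02  1.45 -0.    1.67  0.08]
```

```bash
python3 -m inch '[{"dx":-0.4,"dy":0,"dz":0,"wx":0,"wy":0,"wz":0,"grip":30},{"dx":-0.8,"dy":0,"dz":0,"wx":0,"wy":0,"wz":0,"grip":30},{"dx":-0.9,"dy":0,"dz":0,"wx":0,"wy":0,"wz":0,"grip":30},{"dx":-0.9,"dy":0,"dz":0,"wx":0,"wy":0,"wz":0,"grip":30},{"dx":-0.9,"dy":0,"dz":0,"wx":0,"wy":0,"wz":0,"grip":30},{"dx":-0.9,"dy":0,"dz":0,"wx":0,"wy":0,"wz":0,"grip":30},{"dx":-0.9,"dy":0,"dz":0,"wx":0,"wy":0,"wz":0,"grip":30},{"dx":-0.7,"dy":0,"dz":0,"wx":0,"wy":0,"wz":0,"grip":30},{"dx":-0.4,"dy":0,"dz":0,"wx":0,"wy":0,"wz":0,"grip":30},{"dx":0,"dy":0,"dz":0,"wx":0,"wy":0,"wz":0,"grip":30}]' 2>&1
python3 - <<'E'
from h import *
need([.566,-.173,.135],[0,0,-1],[1,-.017,0])
E
```

```text
clock: 23.8
tcp_pos: [0.5055, -0.1055, 0.2204]
orientation: [-3.142, 0.0, 1.549]
contact_force: [0.1, 0.3, -1.4]
opening: 0.0403
grasp_force: 40.6
t 23.8 shift [-2.65  2.48  3.42] turn [-0.    0.   -0.05] F [ 0.11  0.28 -1.41] open 0.0403 q [-0.28  0.03  1.44 -0.    1.67 -0.26]
```

```bash
python3 -m inch '[{"dx":-0.3,"dy":0.2,"dz":0.4,"wx":0,"wy":0,"wz":0,"grip":30},{"dx":-0.6,"dy":0.4,"dz":0.8,"wx":0,"wy":0,"wz":0,"grip":30},{"dx":-0.6,"dy":0.6,"dz":0.8,"wx":0,"wy":0,"wz":0,"grip":30},{"dx":-0.6,"dy":0.6,"dz":0.8,"wx":0,"wy":0,"wz":0,"grip":30},{"dx":-0.4,"dy":0.5,"dz":0.4,"wx":0,"wy":0,"wz":0,"grip":30},{"dx":-0.15,"dy":0.18,"dz":0.22,"wx":0,"wy":0,"wz":0,"grip":30},{"dx":0,"dy":0,"dz":0,"wx":0,"wy":0,"wz":0,"grip":30},{"dx":0,"dy":0,"dz":0,"wx":0,"wy":0,"wz":0,"grip":30}]' 2>&1
python3 held.py blue_jar
python3 - <<'E'
from h import *
need([.566,-.173,.091],[0,0,-1],[1,-.017,0])
for q in ['red_jar','red_ring']: print(pin('side',q))
im=cv2.imread('pics/held_blue_jar_side.png'); cv2.imwrite('pics/e1.png',cv2.resize(im[140:310,210:430],None,fx=3.4,fy=3.4,interpolation=2))
E
```

```text
clock: 24.6
tcp_pos: [0.5666, -0.1712, 0.1359]
orientation: [3.14, 0.0, 1.552]
contact_force: [-0.3, 0.3, -1.1]
opening: 0.0401
grasp_force: 40.6
scene [(0.66, 4627), (0.64, 532)] [(0.73, array([ 0.5627, -0.1723,  0.0785]))]
side [(0.66, 1206), (0.47, 5149)] [(0.58, array([ 0.5708, -0.1758,  0.0773]))]
['scene'] foot-tcp [ 32.2479  -9.8108 -34.5837] tilt [ 0. -0.] 1.0
['side'] foot-tcp [-0.0001  0.0023 -0.0581] tilt [ 0.027 -0.007] 0.036
['scene', 'side'] foot-tcp [ 0.0004  0.0021 -0.0581] tilt [0.019 0.001] 0.545
t 24.9 shift [-0.06 -0.03  1.81] turn [ 0.02  0.01 -0.03] F [ 1.06  0.62 -0.83] open 0.0398 q [-0.36  0.29  1.33  0.    1.52 -0.34]
[(0.69, array([ 0.5089, -0.0371,  0.0374])), (0.34, array([ 0.3551, -0.3006, -0.0013]))]
[(0.66, array([ 0.509 , -0.0412,  0.033 ])), (0.5, array([ 0.3535, -0.2998, -0.0014]))]
```

View pics/e1.png

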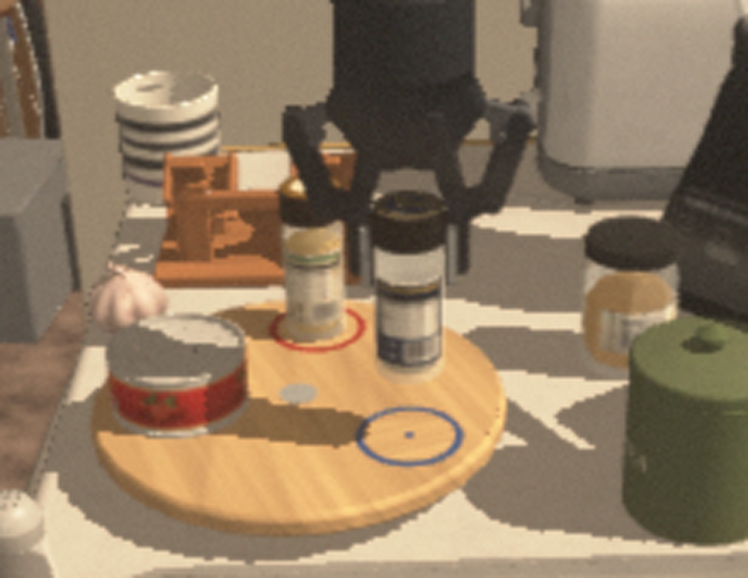

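The crop shows the red jar standing in its ring (316,330) and the blue jar upright in the gripper above the blue ring (410,436). Lowering it.

```bash
python3 -m inch '[{"dx":-0.06,"dy":-0.02,"dz":0.4,"wx":0,"wy":0,"wz":0,"grip":30},{"dx":0,"dy":0,"dz":0.5,"wx":0,"wy":0,"wz":0,"grip":30},{"dx":0,"dy":0,"dz":0.4,"wx":0,"wy":0,"wz":0,"grip":30},{"dx":0,"dy":0,"dz":0.2,"wx":0,"wy":0,"wz":0,"grip":30},{"dx":0,"dy":0,"dz":0.1,"wx":0,"wy":0,"wz":0,"grip":30},{"dx":0,"dy":0,"dz":0.04,"wx":0,"wy":0,"wz":0,"grip":30},{"dx":0,"dy":0,"dz":0,"wx":0,"wy":0,"wz":0,"grip":30}]' 2>&1 | sed -n '1,2p;4p'
python3 -m inch '[{"dx":0,"dy":0,"dz":0.04,"wx":0,"wy":0,"wz":0,"grip":30},{"dx":0,"dy":0,"dz":0,"wx":0,"wy":0,"wz":0,"grip":30}]' 2>&1 | sed -n '1,2p;4p'
python3 -c "
from h import *
c=r.calibration('side'); im=r.camera('side');cv2.imwrite('pics/f1.png',cv2.resize(im[200:310,260:410,::-1],None,fx=5,fy=5,interpolation=2)); print(pin('side','blue_jar'),pin('side','blue_ring'));r.camera('scene');print(pin('scene','blue_jar'),pin('scene','blue_ring'))"
```

```text
clock: 25.7
tcp_pos: [0.5663, -0.1733, 0.0948]
contact_force: [0.8, -0.6, -1.6]
clock: 25.9
tcp_pos: [0.5663, -0.1733, 0.0938]
contact_force: [0.3, 0.9, -1.2]
[(0.55, array([ 0.5689, -0.1751,  0.0375]))] [(0.88, array([ 0.565 , -0.1734,  0.0351]))]
[] [(0.82, array([ 0.5616, -0.1707,  0.0338]))]
```

View pics/f1.png

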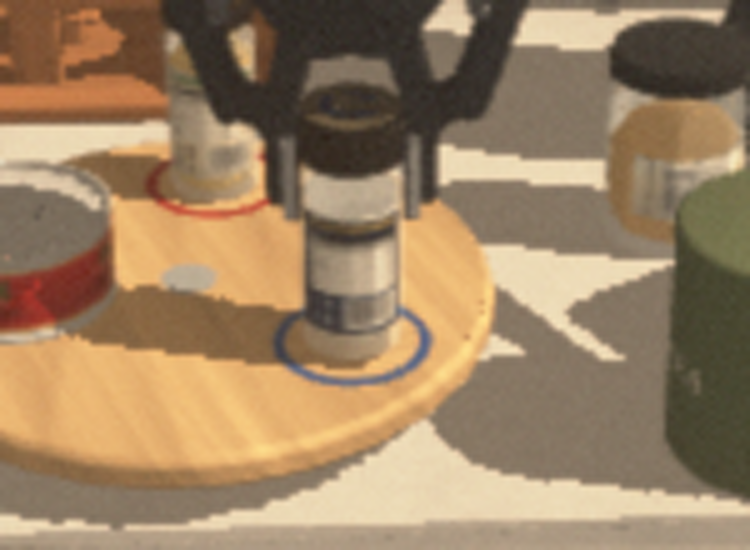

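The blue jar's foot (350,345) is just above the ring's centre (353,343). Final small steps follow.

```bash
python3 -m inch '[{"dx":0,"dy":0,"dz":0.04,"wx":0,"wy":0,"wz":0,"grip":30},{"dx":0,"dy":0,"dz":0,"wx":0,"wy":0,"wz":0,"grip":30}]' 2>&1 | sed -n '1,2p;4p'
python3 -m inch '[{"dx":0,"dy":0,"dz":0.03,"wx":0,"wy":0,"wz":0,"grip":30},{"dx":0,"dy":0,"dz":0,"wx":0,"wy":0,"wz":0,"grip":30}]' 2>&1 | sed -n '1,2p;4p'
python3 -m inch '[{"dx":0,"dy":0,"dz":0.03,"wx":0,"wy":0,"wz":0,"grip":30},{"dx":0,"dy":0,"dz":0,"wx":0,"wy":0,"wz":0,"grip":30}]' 2>&1 | sed -n '1,2p;4p'
```

```text
clock: 26.4
tcp_pos: [0.5661, -0.1732, 0.0924]
contact_force: [0.5, 0.1, -1.1]
clock: 26.6
tcp_pos: [0.5661, -0.1733, 0.0916]
contact_force: [-0.2, 0.7, -1.3]
clock: 26.8
tcp_pos: [0.5661, -0.1732, 0.0909]
contact_force: [-0.4, -0.5, -0.6]
```

```bash
python3 -m inch '[{"dx":0,"dy":0,"dz":0.03,"wx":0,"wy":0,"wz":0,"grip":30},{"dx":0,"dy":0,"dz":0,"wx":0,"wy":0,"wz":0,"grip":30},{"dx":0,"dy":0,"dz":0,"wx":0,"wy":0,"wz":0,"grip":30}]' 2>&1 | sed -n '1,2p;4p'
```

```text
clock: 27.1
tcp_pos: [0.5662, -0.1733, 0.0903]
contact_force: [0.2, 0.3, -1.0]
```

```bash
python3 -m inch '[{"dx":0,"dy":0,"dz":0.03,"wx":0,"wy":0,"wz":0,"grip":30},{"dx":0,"dy":0,"dz":0,"wx":0,"wy":0,"wz":0,"grip":30},{"dx":0,"dy":0,"dz":0,"wx":0,"wy":0,"wz":0,"grip":30}]' 2>&1 | sed -n '1,2p;4p'
```

```text
clock: 27.4
tcp_pos: [0.5663, -0.1733, 0.0899]
contact_force: [-0.5, -0.3, 0.2]
```

```bash
python3 -m inch '[{"dx":0,"dy":0,"dz":0.03,"wx":0,"wy":0,"wz":0,"grip":30},{"dx":0,"dy":0,"dz":0,"wx":0,"wy":0,"wz":0,"grip":30},{"dx":0,"dy":0,"dz":0,"wx":0,"wy":0,"wz":0,"grip":30}]' 2>&1 | sed -n '1,2p;4p'
```

```text
clock: 27.7
tcp_pos: [0.5665, -0.1732, 0.0898]
contact_force: [-2.9, 1.0, 6.0]
```

The blue jar now stands on the deck at about 7 N, so I'll ease off, release and rise.

```bash
python3 -m inch '[{"dx":0,"dy":0,"dz":-0.02,"wx":0,"wy":0,"wz":0,"grip":30},{"dx":0,"dy":0,"dz":0,"wx":0,"wy":0,"wz":0,"grip":50},{"dx":0,"dy":0,"dz":0,"wx":0,"wy":0,"wz":0,"grip":55},{"dx":0,"dy":0,"dz":0,"wx":0,"wy":0,"wz":0,"grip":65},{"dx":0,"dy":0,"dz":0,"wx":0,"wy":0,"wz":0,"grip":75},{"dx":0,"dy":0,"dz":0,"wx":0,"wy":0,"wz":0,"grip":85},{"dx":0,"dy":0,"dz":0,"wx":0,"wy":0,"wz":0,"grip":100},{"dx":0,"dy":0,"dz":0,"wx":0,"wy":0,"wz":0,"grip":100}]' 2>&1
python3 -m inch '[{"dx":0,"dy":0,"dz":-0.3,"wx":0,"wy":0,"wz":0,"grip":100},{"dx":0,"dy":0,"dz":-0.6,"wx":0,"wy":0,"wz":0,"grip":100},{"dx":0,"dy":0,"dz":-1,"wx":0,"wy":0,"wz":0,"grip":100},{"dx":0,"dy":0,"dz":-1,"wx":0,"wy":0,"wz":0,"grip":100},{"dx":0,"dy":-0.2,"dz":-1,"wx":0,"wy":0,"wz":0,"grip":100},{"dx":0,"dy":-0.5,"dz":-0.3,"wx":0,"wy":0,"wz":0,"grip":100},{"dx":0,"dy":-1,"dz":0,"wx":0,"wy":0,"wz":0,"grip":100},{"dx":0,"dy":-1,"dz":0,"wx":0,"wy":0,"wz":0,"grip":100},{"dx":0,"dy":0,"dz":0,"wx":0,"wy":0,"wz":0,"grip":100},{"dx":0,"dy":0,"dz":0,"wx":0,"wy":0,"wz":0,"grip":100}]' 2>&1
python3 - <<'E'
from h import *
for n in ['scene','side','wrist']:
    im=r.camera(n)
    for q in ['red_jar','red_ring','blue_jar','blue_ring','tin']: print(n,q,pin(n,q)[:1])
    if n=='side': cv2.imwrite('pics/g1.png',cv2.resize(im[140:310,210:430,::-1],None,fx=3.4,fy=3.4,interpolation=2))
E
```

```text
clock: 28.5
tcp_pos: [0.5662, -0.1733, 0.0893]
orientation: [3.141, 0.0, 1.551]
contact_force: [-0.2, 0.2, 0.6]
opening: 0.0856
grasp_force: 0.0
clock: 29.5
tcp_pos: [0.4989, -0.1721, 0.1959]
orientation: [3.138, 0.001, 1.551]
contact_force: [-0.2, -0.1, -0.3]
opening: 0.0854
grasp_force: 0.0
scene red_jar [(0.84, array([ 0.507 , -0.0411,  0.0336]))]
scene red_ring []
scene blue_jar [(0.84, array([ 0.5604, -0.1769,  0.0326]))]
scene blue_ring [(0.79, array([ 0.5603, -0.1702,  0.0326]))]
scene tin [(0.89, array([ 0.4261, -0.1291,  0.0336]))]
side red_jar [(0.56, array([ 0.5082, -0.0361,  0.0355]))]
side red_ring [(0.65, array([ 0.5075, -0.0379,  0.0352]))]
side blue_jar [(0.95, array([ 0.5689, -0.1727,  0.0322]))]
side blue_ring [(0.66, array([ 0.5675, -0.1717,  0.0327]))]
side tin [(0.85, array([ 0.4258, -0.1316,  0.0312]))]
wrist red_jar [(0.77, array([ 0.5031, -0.0386,  0.0354]))]
wrist red_ring []
wrist blue_jar [(0.93, array([ 0.5655, -0.1764,  0.0369]))]
wrist blue_ring []
wrist tin [(0.55, array([ 0.722 , -0.0321,  0.0014]))]
```

View pics/g1.png

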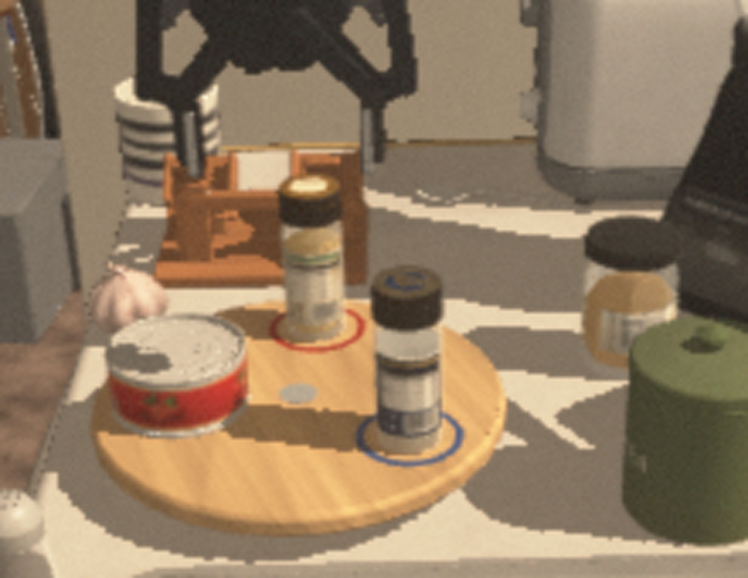

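The crop shows both jars upright and centred: red in its ring at (317,330), blue at (408,436). The deck and tin have not moved and the gripper is clear, so I'm handing in.

```bash
python3 -c "
from workcell import r
print(r.job_done())"
```

```text
the job is handed in; nothing more can be done
None
```

I've handed the job in; no verdict came back, but the last pictures show both jars upright and released in the rings of their own colour, with the deck and tin where they started.

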